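# Fit the lemon cone back on the citrus juicer

### The arm

A 6-joint arm with a two-finger parallel gripper is mounted at the origin on the work surface. World frame = base frame: x ahead of the robot, y to its left, z up, the work surface at z = 0. Lengths are in mm, angles in rad, forces in N, time in s.
With the tool pointing down it reaches from about 275 to 750 mm from the base axis. Payload 10.2 kg.
Tool frame: the origin (TCP) lies at the very end of the fingers, on their centre line; the grasp point (between the pads) lies 19 mm behind it (ctrl.tcp_to_grasp is the distance from the TCP to the grasp point, in mm); z points along the fingers, y is the direction in which the jaws open and shut (so a half turn about z gives the same grasp; the last joint's range is limited). The gripper opens to 85 mm and grips with 20 to 120 N. Pads are 22 mm wide; open, the fingers measure 114 mm over their backs; the gripper's body (76 mm by 85 mm) begins 54 mm behind the grasp point. The pads swing forward as they close: fully open they stand 13 mm farther back than shut.
Start: joints at [0.914, 0.313, 1.498, -0, 1.331, -0.223], TCP at [220.682, 476.372, 231.294] pointing down, gripper open.
Joint ranges: [-2.94, 2.94], [-0.97, 2.17], [0.19, 2.56], [-1.23, 4.37], [0.02, 3.11], [-2.88, 2.88]. Speed limits (rad/s): [2.39, 2.39, 3.01, 3.14, 3.14, 3.14].

### API

Orientations are given as a unit quaternion [w, x, y, z].
In Python, from rig import ctrl, cams, job gives the robot as it stands. The module is installed in compiled form; this text tells all that it offers.
- The arm moves only by the tool drive_tool, never from a script. Its arguments are lists of equal length, an entry for each row: "gripper": the opening, from 0 (shut) to 1 (fully open); "dp": the shift along the tool's x, y, z normalised to -1 to 1, where 1 is 0.2 m, a list of three; "twist": the turn about the tool's z normalised to -1 to 1, where 1 is 90 degrees. In form: {"gripper": [gripper, ...], "dp": [[tx, ty, tz], ...], "twist": [twist, ...]}. A call has 1 to 20 rows; each row is the pose to reach, as a shift and turn from the pose commanded when the call began, along the tool's axes at that moment; what a row does not reach only later rows make up. A row lasts 1/10 s, in which the tool goes at most 50 mm and 8.59 degrees, less where a joint would pass 70% of its speed; a pose out of reach is approached as far as the arm can. A call with a number of a shift or a turn outside -1 to 1 is refused whole. A call with a gripper value outside its range is refused whole. The fingers move at their own pace and stop on an object; "newtons" is the grip in N (left out, the last holds). Time passes only in rows, so rows that repeat a pose let the fingers close. It gives the time, the measured TCP pose, the force and the opening at its end, in the units of the state.
- ctrl.sense(): the state, without advancing time (a new reading comes with each control period).
- cams.capture(name): name is "side" or "top" or "wrist"; returns a dict with "pixels" (420x560x3 uint8, red, green, blue), "camera_matrix" (3x3 intrinsics, pixels), "xyz" and "orientation" of the camera in the world; the wrist camera has in their place "hand_eye" (4x4, takes a point from camera to tool coordinates, whose origin is the TCP and whose axes are the flange's). Camera axes: x right, y down, z forward; pixel columns grow to the right and rows downward; lengths in mm; the calibration is good to about 2 mm. A picture is of the moment at which its call begins: read the wrist's pose just before it. There is no depth.
- job.finish_job(): hands the job in, once; it reports no verdict.
The state is a dict: "time_s": time; "joints": joint angles; "dq": joint speeds; "tau": joint torques, N m; "eef_pos": TCP position; "ee_rot": TCP orientation; "force": force on the tool from outside, world axes, zero at the start; "wrist_torque": the same for the moment, N m; "grip_width": opening from 0.0 (shut) to 1.0 (fully open).
Only numpy, scipy, OpenCV 4.12 (cv2) and the standard library are available. Lean on these libraries where they do the work, as an engineer would, in place of code of your own. Each camera call takes 0.05 s, during which the arm holds its last target.

### The job

The juicer has been washed and is wanted for lemonade: take the smaller of the two juicing cones from the drying mat, set it on the juicer's drive shaft and turn it, without forcing it, until its hub drops over the drive lugs and it sits fully home. Then let go of it. Leave the large cone, the tumbler and the lemon halves where they are.

Things in the scene. Friction and masses are not known exactly. Their poses are not given: they have to be found in the camera images.
- small_cone: The lemon cone to fit: cream plastic, 66 mm tall, about 90 g, standing on its skirt on the drying mat (4 mm thick). Ribbed upright band, 44 mm across, from 16 to 44 mm above its origin (grip it there at about 38 mm, from any side), pointed dome above; drip skirt at the foot, 68 mm across, up to 15 mm high. Origin: centre of the skirt's underside; z along its axis, up.
- small_hub (a point): Lower end of the hub under the small cone, inside the skirt, on the axis, 3 mm above the cone's origin. The hub's bore is 13 mm wide and open from below up to 44 mm above the cone's origin. Three slots, 9 mm wide and 10 mm deep, are cut up into the hub's lower end, 120 degrees apart, one along the cone's x axis.
- large_cone: The orange cone, same shape but larger: cream plastic, 64 mm across the ribs, 88 mm tall, skirt 88 mm across, on the same mat, about 130 mm from the small one. Not wanted now. Origin: centre of the underside.
- juicer: Fixed citrus juicer: steel motor base 164 mm across, white bowl 189 mm across, rim 181 mm above the counter, strainer inside (disc top at 146 mm), spout on its -x side reaching 135 mm from the axis. Origin: on the shaft axis at counter height, z up. A cone that is home has its origin on the axis, 154 mm above this origin; one whose slots do not match the lugs yet rides at 164 mm.
- drive_tip (a point): Tip of the juicer's upright steel drive shaft, on its axis, 193 mm above the counter. The shaft is 11 mm thick, its top 5 mm bevelled to 5.4 mm. The gearbox holds it: it does not turn by hand.
- drive_lugs (a point): On the shaft axis at the top of the three drive lugs, 26 mm below the tip. Lugs: 6 mm wide, 9 mm high, reaching 13.5 mm from the axis, 120 degrees apart, standing in the strainer's chimney (43 mm across, top 3 mm below this point). Their angle differs every time and is not told. A cone drops 10 mm when its slots come within about 0.1 rad of the lugs: at most 120 degrees of turn, either way.
- tumbler: Steel tumbler, 64 mm across the rim and 92 mm tall, standing under the spout, 120 mm from the juicer's axis. Origin: centre of the underside.
- lemon_a: Half lemon, cut face down on the white cutting board, 57 mm across, 41 mm tall. Origin: centre of the underside.
- lemon_b: Another half lemon, like lemon_a.
Mind the look-alikes: they are no part of the job. Leave any purple look-alike of the small_cone alone.

How it is judged:
By the outcome, as a careful person would: the job done as asked, in the order asked, and still so for the second after the job is handed in, with the robot touching nothing.
It also fails if it takes over 64 s, if anything falls off the work surface, if the arm or the gripper's body presses on something with over 40 N, if the wrist force passes 120 N, or if a joint passes its speed limit or range.

## Working session

There is one attempt and no reset: what is moved stays moved. The work goes in short steps, Python scripts to look and compute and a tool call to move; the robot and the scene stay as the last step left them, time stands still between calls to the robot, and variables do not carry over. Pictures are saved under pics/ and viewed, and the job is handed in when it is done.

Besides the shell and the picture viewer there is one more tool, called after "Emit:" as name(argument=value, ...) on one line, values as JSON. drive_tool: Moves the arm, as the interface text tells. Scaled input: -1 to 1 covers 0.2 m each way for a shift and 90 degrees each way for a turn. Its arguments: {"type":"object","properties":{"gripper":{"type":"array","items":{"type":"number"}},"dp":{"type":"array","items":{"type":"array","items":{"type":"number"}}},"twist":{"type":"array","items":{"type":"number"}},"newtons":{"type":"number"}},"required":["gripper","dp","twist"]}

```bash
mkdir -p pics
cat > h.py <<'E'
import numpy as np, cv2
from rig import ctrl, cams, job
from scipy.spatial.transform import Rotation as R
def rot(q): return R.from_quat([q[1],q[2],q[3],q[0]]).as_matrix()
def cap(n,f):
    s=ctrl.sense(); c=cams.capture(n); cv2.imwrite(f'pics/{f}.png',c['pixels'][:,:,::-1]); 
    if n=='wrist':
        H=np.array(c['hand_eye']); T=np.eye(4); T[:3,:3]=rot(s['ee_rot']); T[:3,3]=s['eef_pos']; M=T@H
        c['Rw'],c['t']=M[:3,:3],M[:3,3]
    else: c['Rw'],c['t']=rot(c['orientation']),np.array(c['xyz'])
    np.savez(f'pics/{f}.npz',K=np.array(c['camera_matrix']),R=c['Rw'],t=c['t'],px=c['pixels'])
    return c
def load(f): return np.load(f'pics/{f}.npz')
def ray(f,u,v,z):
    d=load(f); r=d['R']@np.linalg.inv(d['K'])@np.array([u,v,1.]); t=d['t']; return t+r*(z-t[2])/r[2]
def proj(f,p):
    d=load(f); q=d['K']@(d['R'].T@(np.array(p,float)-d['t'])); return q[:2]/q[2]
E
python3 - <<'E'
from h import *
s=ctrl.sense(); print(s, ctrl.tcp_to_grasp)
for n in ('top','side','wrist'):
    c=cap(n,n+'0'); print(n,c['t'],c['Rw'].round(3).tolist(),c['camera_matrix'])
E
```

```text
{'time_s': 0.0, 'joints': array([ 9.13612511e-01,  3.13403053e-01,  1.49843160e+00, -2.39938656e-06,
        1.33100835e+00, -2.23416814e-01]), 'dq': array([ 0.00073515,  0.00065133,  0.00057291, -0.00052861, -0.00123528,
       -0.00095315]), 'tau': array([-3.47857822e-04, -4.12270975e+01, -2.59736449e+01, -1.95717330e-04,
        4.20566925e-03, -1.76578709e-05]), 'eef_pos': array([220.51094384, 476.16028009, 230.76116739]), 'ee_rot': array([-2.65401987e-04,  2.15186864e-01,  9.76572692e-01, -5.66043651e-04]), 'force': array([-0.05078713,  0.12754142, -0.83949564]), 'wrist_torque': array([0.01229072, 0.01396603, 0.01035072]), 'grip_width': 0.9960150611382421} 18.700000000000003
top [ 397.65652535   49.41396277 1256.84223291] [[0.005, -0.987, 0.162], [-1.0, -0.008, -0.017], [0.018, -0.162, -0.987]] [[433.10161485   0.         277.28163039]
 [  0.         433.10161485 215.86046233]
 [  0.           0.           1.        ]]
side [ 129.77930862 -409.64781671  925.02087851] [[0.705, -0.559, 0.437], [-0.709, -0.543, 0.449], [-0.014, -0.627, -0.779]] [[414.9981836    0.         278.75801727]
 [  0.         414.9981836  205.36735612]
 [  0.           0.           1.        ]]
wrist [153.94876413 507.2641809  372.93650183] [[0.421, 0.869, 0.26], [0.907, -0.402, -0.124], [-0.003, 0.288, -0.958]] [[309.64500806   0.         276.39907802]
 [  0.         309.64500806 214.60160315]
 [  0.           0.           1.        ]]
```

```bash
ls pics
```

```text
side0.npz
side0.png
top0.npz
top0.png
wrist0.npz
wrist0.png
```

View pics/top0.png

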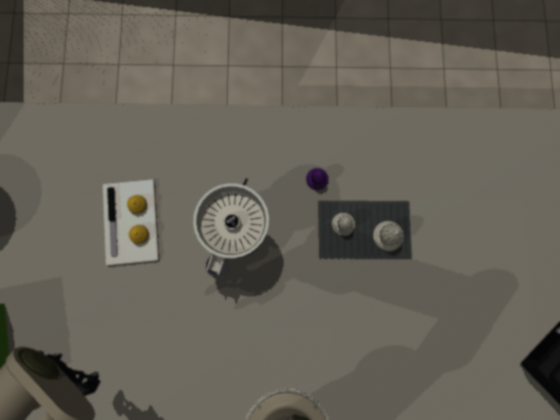

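View pics/side0.png

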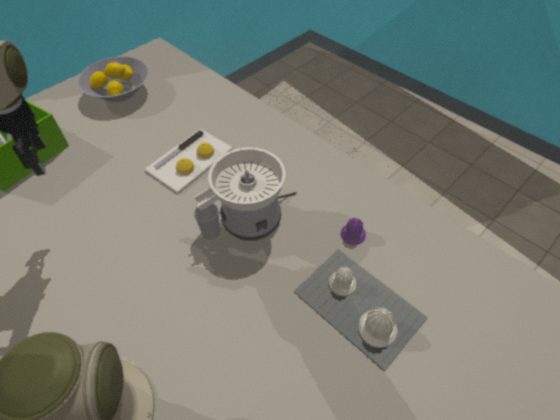

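View pics/wrist0.png

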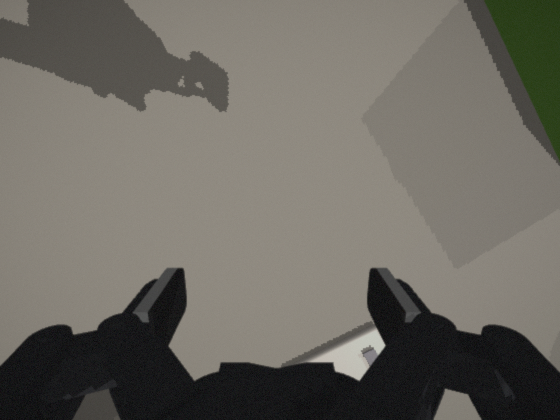

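Candidates (top view): cream cone at (343,223), larger cream cone at (388,236), purple look-alike at (317,179). The small cream one on the mat at (343,223) fits. I'll confirm it with an enlarged crop and measure.

Run:
```python
from h import *
t=cv2.imread('pics/top0.png'); s=cv2.imread('pics/side0.png')
a=cv2.resize(t[190:270,310:420],None,fx=3.6,fy=3.6,interpolation=2); b=cv2.resize(t[180:260,190:275],None,fx=3.6,fy=3.6,interpolation=2)
c=cv2.resize(s[250:360,290:430],None,fx=2.8,fy=2.8,interpolation=2); d=cv2.resize(s[145:245,190:300],None,fx=2.8,fy=2.8,interpolation=2)
W=800
im=np.zeros((600,W,3),np.uint8)
for q,(y,x) in ((a,(0,0)),(b,(0,400)),(c,(290,0)),(d,(290,400))): im[y:y+q.shape[0],x:x+q.shape[1]]=q[:600-y,:W-x]
cv2.imwrite('pics/crop0.png',im)
print('small',ray('top0',343,224,12),ray('side0',342,285,12))
print('large',ray('top0',388,236,12),ray('side0',378,330,12))
print('jui rim',ray('top0',231.5,221,181),'side',ray('side0',247,177,181))
print('purple',ray('top0',317,179,20))
```

```text
small [ 579.82077661 -163.82775097   12.        ] [ 572.31653342 -169.7684833    12.        ]
large [ 545.63185112 -294.24601207   12.        ] [ 541.25685069 -300.11434037   12.        ]
jui rim [560.48149789 145.43516793 181.        ] side [555.95961203 137.29706565 181.        ]
purple [711.75830698 -88.3733089   20.        ]
```

View pics/crop0.png

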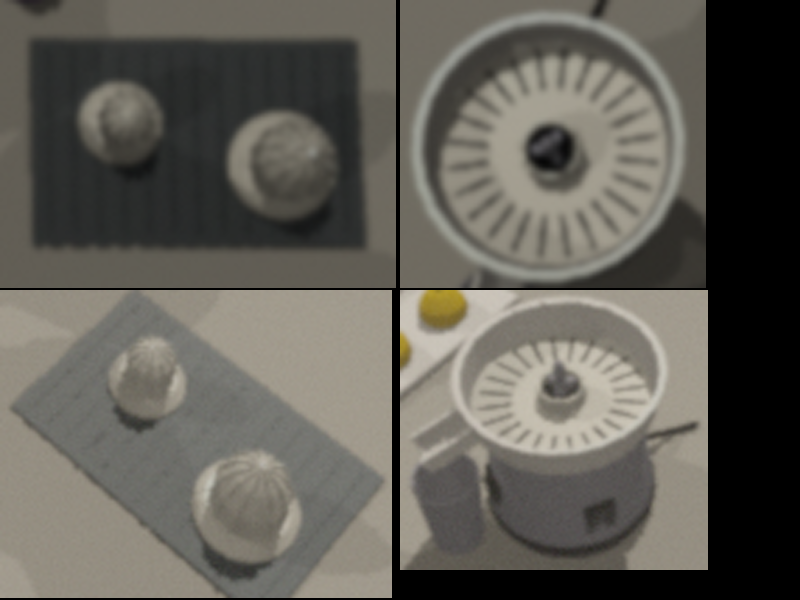

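The crop confirms it: the small cone is at crop (122,123), narrower and shorter than the one at (283,165). The shaft is at crop (550,150). Next I'll view the juicer and the cone with the wrist camera.

```bash
cat >> h.py <<'E'
def go(p,dyaw=0):
    s=ctrl.sense(); A=rot(s['ee_rot']); d=A.T@(np.array(p,float)-s['eef_pos'])
    print('eef',np.round(s['eef_pos'],1),'t',round(s['time_s'],2),'d_mm',d.round(1),'dp',(d/200).round(4),'F',np.round(s['force'],1),'Tq',np.round(s['wrist_torque'],2),'g',round(s['grip_width'],3),'j6',round(s['joints'][5],3),'j1',round(s['joints'][0],3));
E
python3 - <<'E'
from h import *
s=ctrl.sense(); print(rot(s['ee_rot']).round(3))
go([558,142,310]); go([577,-166,200])
E
```

```text
[[-0.907  0.42  -0.001]
 [ 0.42   0.907 -0.001]
 [ 0.    -0.001 -1.   ]]
eef [220.6 476.2 230.9] t 0.15 d_mm [-446.6 -161.5  -79.1] dp [-2.2332 -0.8076 -0.3953] F [-0.8 -0.5  0.5] Tq [-0.01 -0.02  0.02] g 1.0 j6 -0.223 j1 0.914
eef [220.6 476.2 230.9] t 0.15 d_mm [-593.4 -432.9   31.2] dp [-2.9668 -2.1645  0.1558] F [-0.8 -0.5  0.5] Tq [-0.01 -0.02  0.02] g 1.0 j6 -0.223 j1 0.914
```

Emit:
drive_tool(gripper=[1,1,1,1,1], dp=[[-0.2,-0.08,-0.1],[-0.4,-0.16,-0.2],[-0.6,-0.24,-0.3],[-0.8,-0.32,-0.4],[-1,-0.4,-0.4]], twist=[0,0,0,0,0])

```text
time_s: 0.65
eef_pos: [370.0, 318.6, 313.7]
ee_rot: [0.002, 0.215, 0.977, 0.001]
force: [0.0, -0.2, -1.0]
grip_width: 1.0
```

Emit:
drive_tool(gripper=[1,1,1,1,1,1,1,1], dp=[[-0.2,-0.07,0],[-0.4,-0.14,0],[-0.6,-0.21,0],[-0.8,-0.28,0],[-1,-0.35,0],[-1,-0.4,0],[-1,-0.4,0],[-1,-0.4,0]], twist=[0,0,0,0,0,0,0,0])

```text
time_s: 1.45
eef_pos: [515.9, 163.7, 311.5]
ee_rot: [-0.0, 0.215, 0.977, 0.0]
force: [0.5, 0.3, -0.0]
grip_width: 1.0
```

Run:
```python
from h import *
cap('wrist','w1');print(proj('w1',[558,142,193]),proj('w1',[558,142,167]))
go([577,-166,200])
```

```text
[274.59542536 258.79349977] [274.77262731 247.72891564]
eef [515.8 164.  311.6] t 1.5 d_mm [-193.9 -274.   111.5] dp [-0.9695 -1.3699  0.5574] F [-0.6 -0.   0.1] Tq [-0.    0.01  0.03] g 1.001 j6 -1.047 j1 0.091
```

View pics/w1.png

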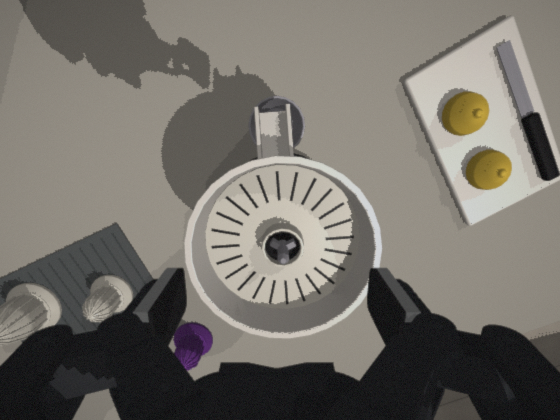

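The wrist view shows the juicer bowl centred at about (284,247), with the shaft and lugs visible at (283,247). The cones are at lower left. Enlarging the shaft.

Run:
```python
from h import *
t=cv2.imread('pics/w1.png')
c=cv2.resize(t[217:277,253:313],None,fx=10,fy=10,interpolation=2)
cv2.imwrite('pics/crop1.png',cv2.convertScaleAbs(c,alpha=1.3))
```

```text
(no output)
```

View pics/crop1.png

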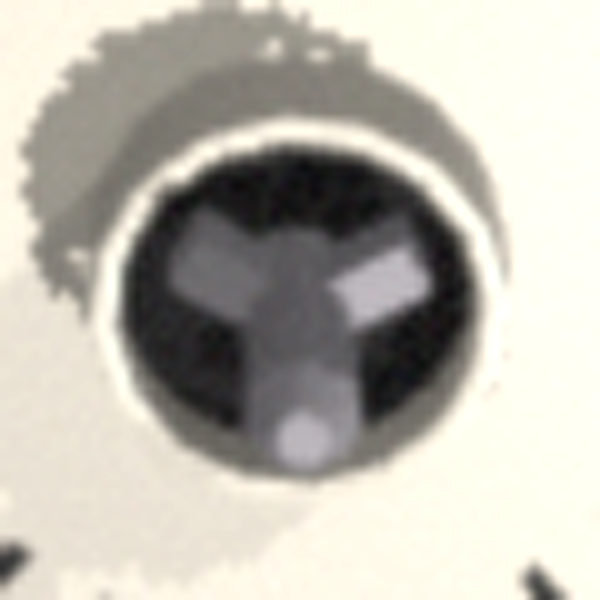

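Run:
```python
from h import *
print(ray('w1',282.8,260.5,193), ray('w1',282.4,246.4,164))
A=ray('w1',282.8,260.5,193)
ax=A.copy(); ax[2]=167; print(proj('w1',ax),(proj('w1',ax)-[252.5,216.5])*10)
for a in range(0,120,10):
    print(a,[((proj('w1',[A[0]+11*np.cos(np.radians(b)),A[1]+11*np.sin(np.radians(b)),167])-[252.5,216.5])*10).round(0).tolist() for b in (a,a+120,a+240)])
```

```text
[562.72131344 148.12791996 193.        ] [561.05580729 149.03588362 164.        ]
[282.3174838  249.31554187] [298.17483798 328.15541874]
0 [[343.0, 420.0], [363.0, 244.0], [189.0, 319.0]]
10 [[360.0, 411.0], [346.0, 235.0], [189.0, 337.0]]
20 [[375.0, 400.0], [328.0, 229.0], [192.0, 354.0]]
30 [[387.0, 386.0], [309.0, 226.0], [199.0, 371.0]]
40 [[397.0, 371.0], [289.0, 226.0], [208.0, 386.0]]
50 [[404.0, 355.0], [270.0, 229.0], [220.0, 399.0]]
60 [[408.0, 337.0], [252.0, 235.0], [235.0, 411.0]]
70 [[408.0, 320.0], [235.0, 244.0], [251.0, 419.0]]
80 [[405.0, 302.0], [220.0, 255.0], [269.0, 425.0]]
90 [[399.0, 285.0], [208.0, 269.0], [288.0, 428.0]]
100 [[389.0, 270.0], [198.0, 285.0], [307.0, 429.0]]
110 [[377.0, 256.0], [192.0, 301.0], [326.0, 426.0]]
```

Emit:
drive_tool(gripper=[1,1,1,1,1,1], dp=[[-0.14,-0.2,0],[-0.29,-0.4,0],[-0.43,-0.6,0],[-0.58,-0.8,0],[-0.72,-1,0],[-0.72,-1,0]], twist=[0,0,0,0,0,0])

```text
time_s: 2.1
eef_pos: [563.3, -82.8, 310.6]
ee_rot: [-0.0, 0.217, 0.976, -0.0]
force: [0.5, 0.8, 0.1]
grip_width: 0.998
```

Run:
```python
from h import *
go([577,-166,180])
```

```text
eef [563.3 -82.8 310.6] t 2.1 d_mm [-47.8 -69.4 130.7] dp [-0.2389 -0.3471  0.6534] F [0.5 0.8 0.1] Tq [-0.01  0.01 -0.01] g 0.998 j6 -1.484 j1 -0.351
```

Emit:
drive_tool(gripper=[1,1,1,1,1], dp=[[-0.06,-0.1,0.16],[-0.12,-0.2,0.32],[-0.18,-0.3,0.48],[-0.24,-0.35,0.65],[-0.24,-0.35,0.65]], twist=[0,0,0,0,0])

```text
time_s: 2.6
eef_pos: [575.8, -161.8, 177.0]
ee_rot: [-0.004, 0.215, 0.977, 0.001]
force: [-0.3, 0.7, -0.3]
grip_width: 0.997
```

Run:
```python
from h import *
cap('wrist','w2');print(proj('w2',[577,-166,4]),proj('w2',[577,-166,70]))
go([577,-166,180])
```

```text
[273.58529682 198.85711652] [272.80678139 217.0508924 ]
eef [ 576.7 -161.4  180.2] t 2.65 d_mm [-2.2 -4.1  0.2] dp [-0.0111 -0.0205  0.0009] F [0.5 0.6 1.4] Tq [-0.01 -0.02  0.  ] g 1.001 j6 -1.606 j1 -0.468
```

View pics/w2.png

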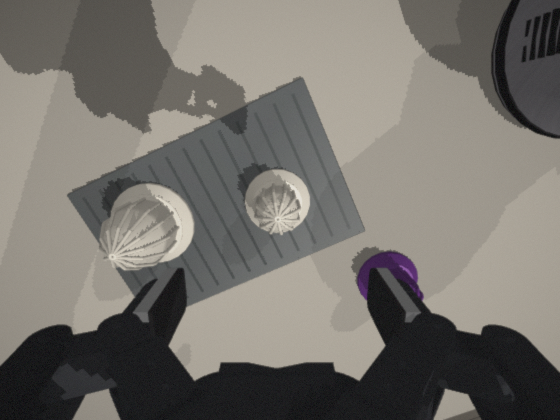

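The wrist view shows the small cone's skirt centred at about (277,203) and its tip at (279,221). Its ribs are visible between the fingers, with the large cone at (150,225) and the purple one at (388,272).

Run:
```python
from h import *
t=cv2.imread('pics/w2.png')
c=cv2.resize(t[160:245,235:320],None,fx=7,fy=7,interpolation=2)
cv2.imwrite('pics/crop2.png',c)
print(ray('w2',279,221,70),ray('w2',278,203,12))
g=cv2.cvtColor(t,cv2.COLOR_BGR2HSV)
m=((t.min(2)>120)).astype(np.uint8); m[:160]=0;m[245:]=0;m[:,:235]=0;m[:,320:]=0
n,l,s,ce=cv2.connectedComponentsWithStats(m); print(s[1:4],ce[1:4])
```

```text
[ 582.36023339 -162.72697686   70.        ] [ 581.15471045 -162.86180667   12.        ]
[[ 245  170   66   66 2527]
 [ 251  186    1    1    1]] [[281.01305896 201.91017016]
 [251.         186.        ]]
```

View pics/crop2.png

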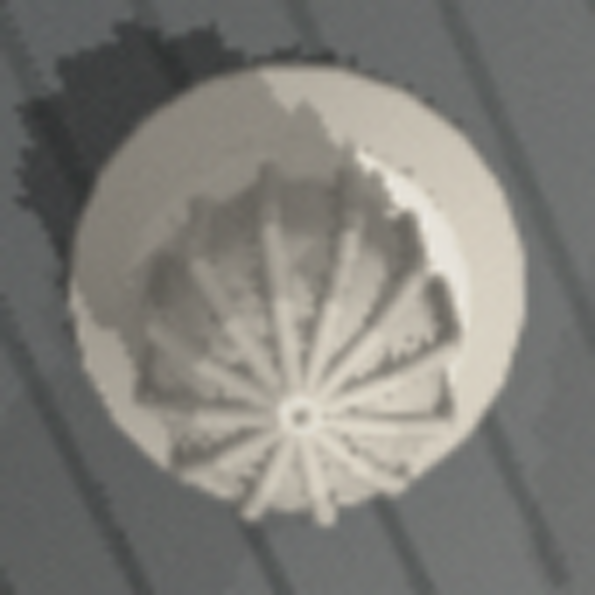

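Run:
```python
from h import *
print(ray('w2',277.4,218.8,70),ray('w2',277.1,200.2,8))
go([581,-164,110]); go([581,-164,23])
```

```text
[ 580.02555797 -163.13706352   70.        ] [ 578.97526104 -162.8641379     8.        ]
eef [ 576.7 -161.4  180.2] t 2.65 d_mm [-5.3 -0.6 70.2] dp [-0.0263 -0.0031  0.3508] F [0.5 0.6 1.4] Tq [-0.01 -0.02  0.  ] g 1.001 j6 -1.606 j1 -0.468
eef [ 576.7 -161.4  180.2] t 2.65 d_mm [ -5.6  -0.7 157.2] dp [-0.0278 -0.0033  0.7858] F [0.5 0.6 1.4] Tq [-0.01 -0.02  0.  ] g 1.001 j6 -1.606 j1 -0.468
```

Emit:
drive_tool(gripper=[1,1,1,1,1,1,1], dp=[[-0.018,-0.002,0.15],[-0.018,-0.002,0.32],[-0.018,-0.002,0.48],[-0.018,-0.002,0.6],[-0.018,-0.002,0.7],[-0.018,-0.002,0.785],[-0.018,-0.002,0.785]], twist=[0,0,0,0,0,0,0], newtons=35)

```text
time_s: 3.35
eef_pos: [580.4, -162.9, 24.6]
ee_rot: [-0.0, 0.214, 0.977, 0.0]
force: [0.7, 0.3, 0.4]
grip_width: 1.005
```

Run:
```python
from h import *
cap('wrist','w3')
go([579.7,-163,23]); print(proj('w3',[579.7,-163,70]))
```

```text
eef [ 581.  -163.4   25.9] t 3.4 d_mm [ 1.4 -0.2  2.9] dp [ 0.0069 -0.001   0.0143] F [1.  0.4 0.3] Tq [-0.02  0.02 -0.05] g 0.997 j6 -1.607 j1 -0.468
[275.59614427 328.68054383]
```

View pics/w3.png

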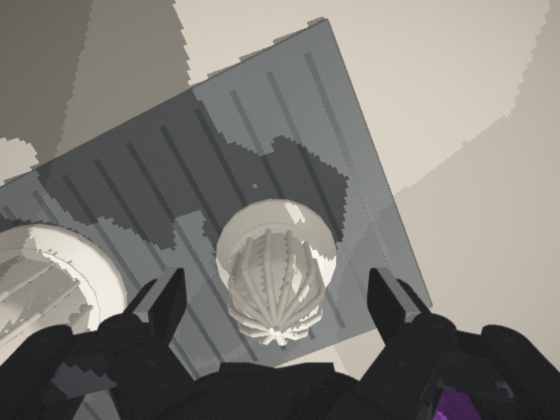

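The cone stands between the open fingers, skirt centred at about (276,257) and tip at (276,337).

Run:
```python
from h import *
s=ctrl.sense();print(s['eef_pos'],ray('w3',276,337,70),ray('w3',276.5,256,8),proj('w3',[581,-163.4,70]))
go([579.7,-163,23])
```

```text
[ 581.02720845 -163.40070559   25.85942172] [ 583.04662332 -164.38299581   70.        ] [ 578.92746419 -162.3443568     8.        ] [276.09209472 331.79804582]
eef [ 581.  -163.4   25.9] t 3.4 d_mm [ 1.4 -0.2  2.9] dp [ 0.0069 -0.001   0.0143] F [1.  0.4 0.3] Tq [-0.02  0.02 -0.05] g 0.997 j6 -1.607 j1 -0.468
```

Emit:
drive_tool(gripper=[1,0.3,0.3,0.3,0.3,0.3,0.3,0.3,0.3,0.3], dp=[[0,0,0.01],[0,0,0.01],[0,0,0.01],[0,0,0.01],[0,0,0.01],[0,0,0.01],[0,0,0.01],[0,0,0.01],[0,0,0.01],[0,0,0.01]], twist=[0,0,0,0,0,0,0,0,0,0], newtons=35)

```text
time_s: 4.4
eef_pos: [580.5, -164.7, 23.1]
ee_rot: [0.001, 0.215, 0.977, -0.0]
force: [-1.1, 0.9, 6.5]
grip_width: 0.491
```

Run:
```python
from h import *
cap('wrist','w4')
go([579.7,-163,23])
```

```text
eef [ 580.5 -164.7   23. ] t 4.45 d_mm [1.5 1.2 0. ] dp [0.0074 0.0058 0.0002] F [-0.3  1.2  6.6] Tq [ 0.17  0.18 -0.02] g 0.496 j6 -1.607 j1 -0.47
```

View pics/w4.png

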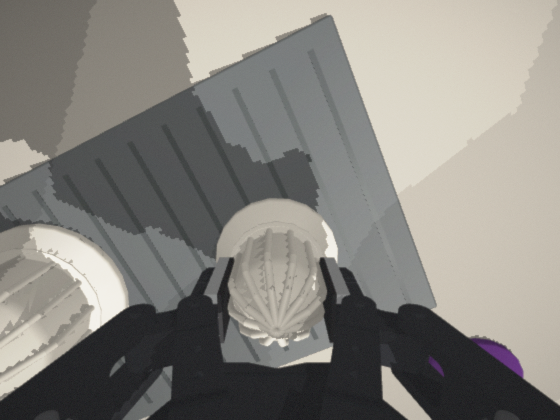

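The cone is gripped (opening 0.496, about 42 mm), tip at (276,335). Now I'll lift it.

Emit:
drive_tool(gripper=[0.3,0.3,0.3,0.3,0.3,0.3,0.3], dp=[[0,0,-0.1],[0,0,-0.25],[0,0,-0.45],[0,0,-0.65],[0,0,-0.85],[0,0,-1],[0,0,-1]], twist=[0,0,0,0,0,0,0])

```text
time_s: 5.15
eef_pos: [581.5, -165.1, 226.7]
ee_rot: [0.004, 0.215, 0.977, -0.001]
force: [0.6, 0.1, -1.0]
grip_width: 0.491
```

Run:
```python
from h import *
cap('wrist','w5')
go([562,148.5,250]); 
s=ctrl.sense();p=s['eef_pos'];A=rot(s['ee_rot'])
print(s['grip_width'],[proj('w5',p+A@np.array([x,0,-47])).round(1).tolist() for x in (-4,0,4)], s['joints'].round(3))
```

```text
eef [ 580.6 -164.8  223.8] t 5.2 d_mm [148.5 276.4 -26.7] dp [ 0.7426  1.382  -0.1336] F [ 0.  -0.  -1.7] Tq [ 0.04 -0.02 -0.01] g 0.494 j6 -1.607 j1 -0.47
0.49352493942843 [[276.7, 335.4], [276.7, 326.3], [276.7, 317.1]] [-0.47   0.492  1.258 -0.     1.389 -1.607]
```

View pics/w5.png

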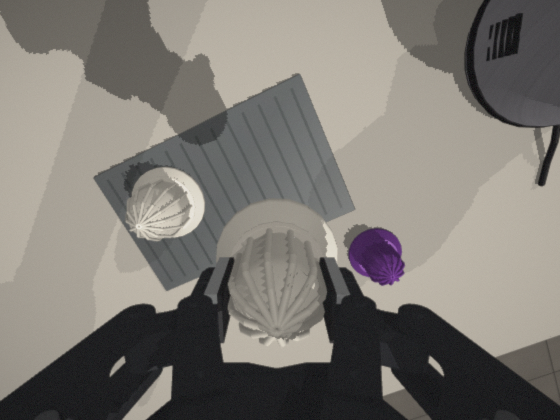

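Run:
```python
from h import *
d=load('w5');s=ctrl.sense();p=s['eef_pos'];A=rot(s['ee_rot'])
th=np.linspace(0,2*np.pi,181)
for zb in (19,10):   # tcp above origin 19 ; circle height
  for x in (-3,0,3):
    for h in (0,12):
      P=np.array([proj('w5',p+A@np.array([x+34*np.cos(t),34*np.sin(t),zb-h])) for t in th])
      print('tcpabove',zb,'x',x,'h',h,'left',P[:,0].min().round(1),'right',P[:,0].max().round(1),'top',P[:,1].min().round(1))
t=cv2.imread('pics/w5.png')
cv2.imwrite('pics/crop5.png',cv2.resize(t[190:350,200:355],None,fx=3.7,fy=3.7,interpolation=2))
```

```text
tcpabove 19 x -3 h 0 left 217.8 right 335.7 top 200.8
tcpabove 19 x -3 h 12 left 213.8 right 339.8 top 206.7
tcpabove 19 x 0 h 0 left 217.5 right 336.0 top 195.5
tcpabove 19 x 0 h 12 left 213.4 right 340.1 top 201.0
tcpabove 19 x 3 h 0 left 217.2 right 336.3 top 190.0
tcpabove 19 x 3 h 12 left 213.1 right 340.5 top 195.2
tcpabove 10 x -3 h 0 left 214.8 right 338.7 top 205.2
tcpabove 10 x -3 h 12 left 210.3 right 343.2 top 211.7
tcpabove 10 x 0 h 0 left 214.5 right 339.0 top 199.5
tcpabove 10 x 0 h 12 left 210.0 right 343.6 top 205.7
tcpabove 10 x 3 h 0 left 214.2 right 339.4 top 193.9
tcpabove 10 x 3 h 12 left 209.6 right 344.0 top 199.6
```

View pics/crop5.png

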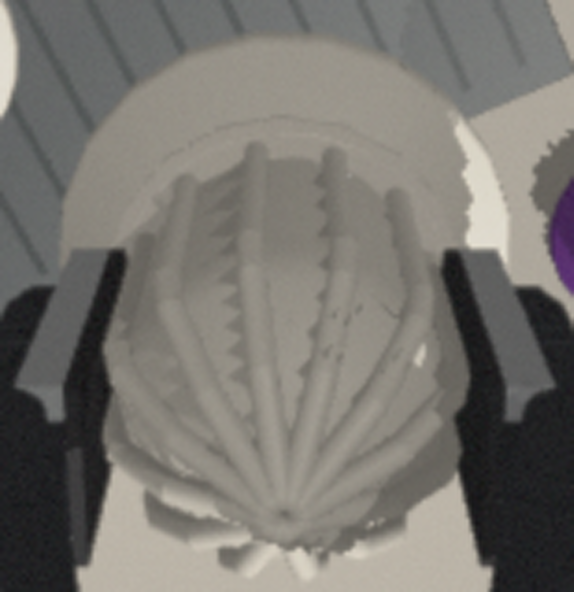

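Emit:
drive_tool(gripper=[0.3,0.3,0.3,0.3,0.3,0.3], dp=[[0.04,0.1,-0.13],[0.13,0.26,-0.14],[0.23,0.44,-0.14],[0.32,0.62,-0.14],[0.38,0.75,-0.14],[0.38,0.75,-0.14]], twist=[0,0,0,0,0,0])

```text
time_s: 5.8
eef_pos: [573.6, 6.8, 248.7]
ee_rot: [-0.001, 0.213, 0.977, 0.0]
force: [-0.0, -0.9, -0.7]
grip_width: 0.499
```

Run:
```python
from h import *
go([561.1,148.9,250])
```

```text
eef [573.6   6.8 248.7] t 5.8 d_mm [ 70.6 124.   -1.1] dp [ 0.3528  0.6198 -0.0053] F [-0.  -0.9 -0.7] Tq [-0.08 -0.01 -0.02] g 0.499 j6 -1.334 j1 -0.193
```

Run:
```python
from h import *
cap('wrist','w6'); print(proj('w6',[562,148.5,193]),proj('w6',[562,148.5,164]))
t=cv2.imread('pics/w6.png'); u,v=proj('w6',[562,148.5,178]).astype(int)
v0=max(0,v-45);u0=min(u-45,560-90); print(u0,v0); cv2.imwrite('pics/crop6.png',cv2.resize(t[v0:v0+90,u0:u0+90],None,fx=6.6,fy=6.6,interpolation=2))
```

```text
[478.14085118 128.20017328] [452.53231163 127.45300937]
419 82
```

View pics/crop6.png

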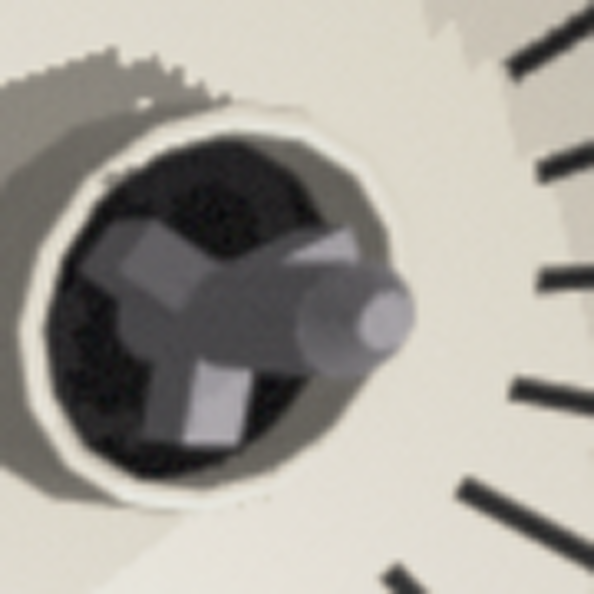

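The crop shows the shaft tip at image (477,130) with the three lugs around it. Predictions agree within about 1.5 px.

Run:
```python
from h import *
print(ray('w6',477,129.7,193),ray('w6',450.6,127.7,164))
go([561.1,148.2,246])
```

```text
[562.58547149 147.64030414 193.        ] [561.59556056 147.21667933 164.        ]
eef [573.8   4.9 248.8] t 5.85 d_mm [ 71.4 124.8   2.9] dp [0.357  0.6242 0.0144] F [ 0.4 -0.8 -0.8] Tq [-0.02 -0.06 -0.02] g 0.492 j6 -1.335 j1 -0.195
```

Emit:
drive_tool(gripper=[0.3,0.3,0.3,0.3,0.3,0.3,0.3], dp=[[0.1,0.17,0.01],[0.2,0.35,0.01],[0.3,0.52,0.01],[0.357,0.625,0.01],[0.357,0.625,0.01],[0.357,0.625,0.01],[0.357,0.625,0.01]], twist=[0,0,0,0,0,0,0])

```text
time_s: 6.55
eef_pos: [562.3, 145.5, 247.7]
ee_rot: [-0.0, 0.216, 0.976, -0.0]
force: [-0.7, -0.4, -1.1]
grip_width: 0.494
```

Run:
```python
from h import *
go([561.3,148.4,230]); cap('side','s7'); cap('top','t7')
t=cv2.imread('pics/s7.png'); q=cv2.imread('pics/t7.png')
im=np.hstack([cv2.resize(t[110:240,190:310],(396,429),interpolation=2),cv2.resize(q[160:290,180:300],(396,429),interpolation=2)])
cv2.imwrite('pics/crop7.png',im)
```

```text
eef [562.3 145.5 247.7] t 6.55 d_mm [ 2.1  2.2 17.7] dp [0.0104 0.0111 0.0885] F [-0.7 -0.4 -1.1] Tq [-0.06  0.03  0.03] g 0.494 j6 -1.083 j1 0.052
```

View pics/crop7.png

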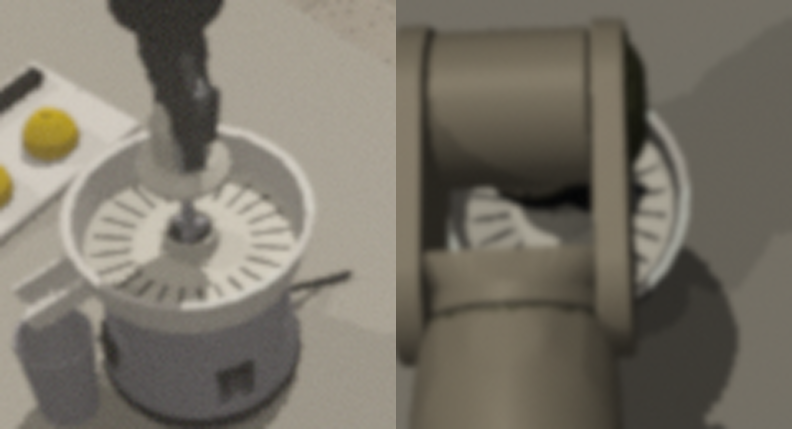

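Run:
```python
from h import *
print('tip',proj('side0',[562.2,148,193]),'skirt at tool',proj('side0',[563.2,145.1,230]), proj('side0',[562.2,148,230]))
t=cv2.imread('pics/side0.png');q=cv2.imread('pics/s7.png')
im=np.hstack([cv2.resize(t[150:200,225:275],(395,395),interpolation=2),cv2.resize(q[140:190,225:275],(395,395),interpolation=2)])
cv2.imwrite('pics/crop8.png',im)
go([561.3,148.4,230])
```

```text
tip [245.56054454 170.03752938] skirt at tool [245.50606353 159.58276138] [244.36701412 159.19359334]
eef [562.3 145.7 248. ] t 6.65 d_mm [ 2.  2. 18.] dp [0.0101 0.0101 0.0901] F [-0.4  0.2 -1.2] Tq [ 0.02  0.03 -0.04] g 0.493 j6 -1.083 j1 0.052
```

View pics/crop8.png

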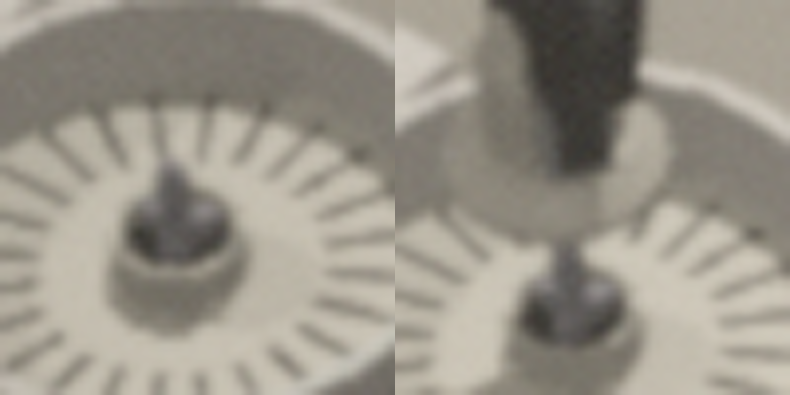

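Side view: skirt centre at about (245.5,162), shaft tip at (246,170.6). Alignment agrees within about 1 mm, so I'll correct and lower gently.

Emit:
drive_tool(gripper=[0.3,0.3,0.3,0.3,0.3,0.3,0.3], dp=[[0.01,0.009,0.03],[0.01,0.009,0.07],[0.01,0.009,0.11],[0.01,0.009,0.14],[0.01,0.009,0.17],[0.01,0.009,0.2],[0.01,0.009,0.2]], twist=[0,0,0,0,0,0,0])

```text
time_s: 7.35
eef_pos: [560.7, 149.4, 207.3]
ee_rot: [-0.001, 0.215, 0.977, -0.0]
force: [0.7, -0.1, -1.7]
grip_width: 0.494
```

Run:
```python
from h import *
go([561.3,148.4,190])
```

```text
eef [560.7 149.4 207.3] t 7.35 d_mm [-1.  -0.7 17.3] dp [-0.005  -0.0033  0.0867] F [ 0.7 -0.1 -1.7] Tq [ 0.05 -0.04  0.01] g 0.494 j6 -1.078 j1 0.059
```

Emit:
drive_tool(gripper=[0.3,0.3,0.3,0.3,0.3], dp=[[-0.003,-0.002,0.01],[-0.003,-0.002,0.02],[-0.003,-0.002,0.03],[-0.003,-0.002,0.04],[-0.003,-0.002,0.04]], twist=[0,0,0,0,0])

```text
time_s: 7.85
eef_pos: [561.6, 148.8, 200.1]
ee_rot: [0.0, 0.215, 0.977, 0.0]
force: [3.5, 0.5, -2.3]
grip_width: 0.492
```

Run:
```python
from h import *
go([561.3,148.4,190]); cap('side','s9')
q=cv2.imread('pics/s9.png')
cv2.imwrite('pics/crop9.png',cv2.resize(q[130:200,210:280],(560,560),interpolation=2))
go([561.3,148.4,190])
```

```text
eef [561.6 148.8 200.1] t 7.85 d_mm [ 0.1 -0.5 10.1] dp [ 0.0006 -0.0026  0.0505] F [ 3.5  0.5 -2.3] Tq [ 0.07 -0.53 -0.03] g 0.492 j6 -1.079 j1 0.057
eef [561.6 148.8 200.2] t 7.9 d_mm [ 0.1 -0.5 10.2] dp [ 0.0006 -0.0026  0.0509] F [ 4.   0.3 -2. ] Tq [ 0.04 -0.6   0.04] g 0.489 j6 -1.079 j1 0.057
```

View pics/crop9.png

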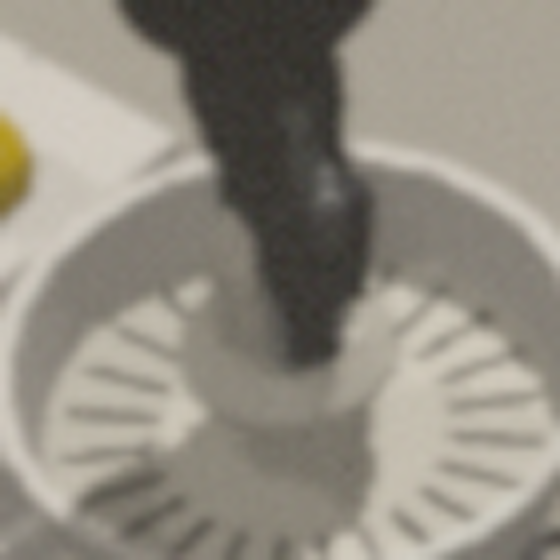

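The shaft is in the bore and gives a mild +x side force of 4 N. I'll ease 1 mm toward +x and keep lowering.

Emit:
drive_tool(gripper=[0.3,0.3,0.3,0.3,0.3,0.3], dp=[[-0.004,0.002,0],[-0.005,0.002,0.01],[-0.005,0.002,0.02],[-0.005,0.002,0.03],[-0.005,0.002,0.04],[-0.005,0.002,0.04]], twist=[0,0,0,0,0,0])

```text
time_s: 8.5
eef_pos: [562.5, 148.7, 192.0]
ee_rot: [0.0, 0.215, 0.977, -0.0]
force: [1.9, -0.7, -2.0]
grip_width: 0.491
```

Run:
```python
from h import *
go([561.3,148.4,190])
```

```text
eef [562.5 148.7 192. ] t 8.5 d_mm [ 1.  -0.7  2. ] dp [ 0.005  -0.0037  0.0101] F [ 1.9 -0.7 -2. ] Tq [-0.14 -0.37  0.01] g 0.491 j6 -1.08 j1 0.057
```

Emit:
drive_tool(gripper=[0.3,0.3,0.3,0.3,0.3,0.3], dp=[[-0.002,0,0.007],[-0.002,0,0.014],[-0.002,0,0.021],[-0.002,0,0.028],[-0.002,0,0.035],[-0.002,0,0.035]], twist=[0,0,0,0,0,0])

```text
time_s: 9.1
eef_pos: [562.7, 148.6, 185.1]
ee_rot: [-0.0, 0.215, 0.977, -0.0]
force: [-0.5, -0.2, -1.3]
grip_width: 0.494
```

Run:
```python
from h import *
go([561.3,148.4,190])
```

```text
eef [562.7 148.6 185.1] t 9.1 d_mm [ 1.2 -0.8 -4.9] dp [ 0.0061 -0.004  -0.0247] F [-0.5 -0.2 -1.3] Tq [-0.05 -0.15  0.03] g 0.494 j6 -1.08 j1 0.057
```

Emit:
drive_tool(gripper=[0.3,0.3,0.3,0.3,0.3], dp=[[0,0,0.004],[0,0,0.008],[0,0,0.012],[0,0,0.015],[0,0,0.015]], twist=[0,0,0,0,0])

```text
time_s: 9.6
eef_pos: [562.9, 148.6, 182.9]
ee_rot: [0.0, 0.215, 0.977, 0.0]
force: [-2.2, 0.1, 3.6]
grip_width: 0.496
```

Run:
```python
from h import *
go([561.3,148.4,190])
```

```text
eef [562.9 148.6 182.9] t 9.6 d_mm [ 1.3 -0.9 -7.1] dp [ 0.0066 -0.0044 -0.0355] F [-2.2  0.1  3.6] Tq [-0.11  0.27 -0.02] g 0.496 j6 -1.08 j1 0.057
```

Contact at TCP z 183, which matches riding on the lugs. I'll turn in steps of about 11° with light preload, watching z and force.

Emit:
drive_tool(gripper=[0.3,0.3,0.3,0.3], dp=[[0.002,-0.001,0.002],[0.002,-0.001,0.004],[0.002,-0.001,0.004],[0.002,-0.001,0.004]], twist=[0.04,0.08,0.12,0.12])

```text
time_s: 10.0
eef_pos: [563.1, 148.7, 182.9]
ee_rot: [0.001, 0.307, 0.952, 0.001]
force: [-0.8, -0.7, 7.6]
grip_width: 0.493
```

Run:
```python
from h import *
go([562,148.4,173])
```

```text
eef [563.1 148.7 182.9] t 10.0 d_mm [ 0.7 -0.9  9.9] dp [ 0.0036 -0.0045  0.0495] F [-0.8 -0.7  7.6] Tq [ 0.01  0.05 -0.07] g 0.493 j6 -0.89 j1 0.057
```

Emit:
drive_tool(gripper=[0.3,0.3,0.3,0.3], dp=[[0,0,0],[0,0,0],[0,0,0],[0,0,0]], twist=[0.04,0.08,0.12,0.12])

```text
time_s: 10.4
eef_pos: [563.1, 148.7, 182.9]
ee_rot: [0.001, 0.395, 0.919, 0.001]
force: [-0.6, 0.2, 8.5]
grip_width: 0.492
```

Run:
```python
from h import *
go([562,148.4,173])
```

```text
eef [563.1 148.7 182.9] t 10.4 d_mm [ 0.6 -1.1  9.9] dp [ 0.0029 -0.0053  0.0496] F [-0.6  0.2  8.5] Tq [-0.    0.01  0.  ] g 0.492 j6 -0.701 j1 0.057
```

Emit:
drive_tool(gripper=[0.3,0.3,0.3,0.3], dp=[[0,0,0],[0,0,0],[0,0,0],[0,0,0]], twist=[0.04,0.08,0.12,0.12])

```text
time_s: 10.8
eef_pos: [563.1, 148.7, 182.9]
ee_rot: [0.001, 0.48, 0.877, 0.001]
force: [-0.5, 0.0, 8.4]
grip_width: 0.492
```

Run:
```python
from h import *
go([562,148.4,173])
```

```text
eef [563.1 148.7 182.9] t 10.8 d_mm [ 0.4 -1.2  9.9] dp [ 0.0018 -0.0058  0.0495] F [-0.5  0.   8.4] Tq [-0.04  0.   -0.04] g 0.492 j6 -0.513 j1 0.057
```

Emit:
drive_tool(gripper=[0.3,0.3,0.3,0.3], dp=[[0,0,0],[0,0,0],[0,0,0],[0,0,0]], twist=[0.04,0.08,0.12,0.12])

```text
time_s: 11.2
eef_pos: [563.1, 148.7, 182.9]
ee_rot: [0.001, 0.56, 0.828, 0.001]
force: [-0.1, -0.1, 8.2]
grip_width: 0.499
```

Run:
```python
from h import *
go([562,148.4,173])
```

```text
eef [563.1 148.7 182.9] t 11.2 d_mm [ 0.1 -1.2  9.9] dp [ 0.0007 -0.006   0.0495] F [-0.1 -0.1  8.2] Tq [-0.04  0.07 -0.1 ] g 0.499 j6 -0.324 j1 0.057
```

Emit:
drive_tool(gripper=[0.3,0.3,0.3,0.3], dp=[[0,0,0],[0,0,0],[0,0,0],[0,0,0]], twist=[0.04,0.08,0.12,0.12])

```text
time_s: 11.6
eef_pos: [563.1, 148.7, 182.9]
ee_rot: [0.001, 0.636, 0.772, 0.001]
force: [-0.9, -0.2, 7.3]
grip_width: 0.497
```

Run:
```python
from h import *
go([562,148.4,173]); cap('wrist','w10')
```

```text
eef [563.1 148.7 182.9] t 11.6 d_mm [-0.1 -1.2  9.9] dp [-0.0004 -0.006   0.0495] F [-0.9 -0.2  7.3] Tq [-0.05  0.03 -0.04] g 0.497 j6 -0.136 j1 0.057
```

View pics/w10.png

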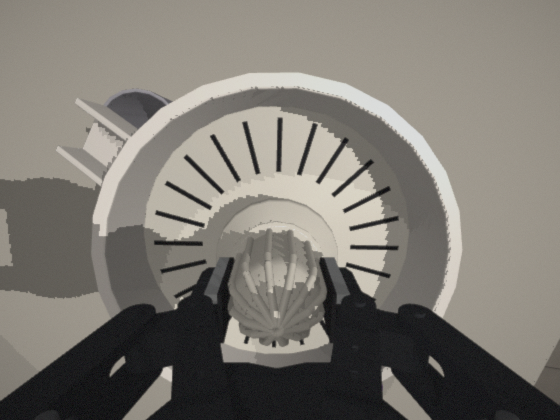

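The ribs keep their place relative to the fingers (tip at (276,330)), so the cone is turning with the gripper. Continuing.

Emit:
drive_tool(gripper=[0.3,0.3,0.3,0.3], dp=[[0,0,0],[0,0,0],[0,0,0],[0,0,0]], twist=[0.04,0.08,0.12,0.12])

```text
time_s: 12.05
eef_pos: [563.1, 148.7, 182.9]
ee_rot: [0.001, 0.706, 0.709, 0.001]
force: [0.3, 0.2, 8.4]
grip_width: 0.492
```

Run:
```python
from h import *
go([562,148.4,173])
```

```text
eef [563.1 148.7 182.9] t 12.05 d_mm [-0.3 -1.2  9.9] dp [-0.0014 -0.0059  0.0496] F [0.3 0.2 8.4] Tq [-0.05  0.   -0.05] g 0.492 j6 0.053 j1 0.057
```

Emit:
drive_tool(gripper=[0.3,0.3,0.3,0.3], dp=[[0,0,0],[0,0,0],[0,0,0],[0,0,0]], twist=[0.04,0.08,0.12,0.12])

```text
time_s: 12.45
eef_pos: [563.1, 148.7, 182.9]
ee_rot: [0.001, 0.769, 0.639, 0.001]
force: [-0.1, -0.9, 7.5]
grip_width: 0.493
```

Run:
```python
from h import *
go([562,148.4,173])
```

```text
eef [563.1 148.7 182.9] t 12.45 d_mm [-0.5 -1.1  9.9] dp [-0.0026 -0.0055  0.0495] F [-0.1 -0.9  7.5] Tq [-0.02 -0.05 -0.05] g 0.493 j6 0.241 j1 0.057
```

Emit:
drive_tool(gripper=[0.3,0.3,0.3,0.3], dp=[[0,0,0],[0,0,0],[0,0,0],[0,0,0]], twist=[0.04,0.08,0.12,0.12])

```text
time_s: 12.85
eef_pos: [563.1, 148.7, 182.8]
ee_rot: [0.001, 0.826, 0.564, 0.001]
force: [0.6, 0.2, 7.1]
grip_width: 0.497
```

Run:
```python
from h import *
go([562,148.4,173])
```

```text
eef [563.1 148.7 182.8] t 12.85 d_mm [-0.7 -1.   9.8] dp [-0.0037 -0.0048  0.0488] F [0.6 0.2 7.1] Tq [-0.04 -0.07  0.01] g 0.497 j6 0.43 j1 0.057
```

Emit:
drive_tool(gripper=[0.3,0.3,0.3,0.3], dp=[[0,0,0],[0,0,0],[0,0,0],[0,0,0]], twist=[0.04,0.08,0.12,0.12])

```text
time_s: 13.25
eef_pos: [562.5, 148.6, 181.7]
ee_rot: [0.0, 0.875, 0.484, 0.0]
force: [-1.1, -0.3, -0.9]
grip_width: 0.496
```

Run:
```python
from h import *
go([562,148.4,173])
```

```text
eef [562.5 148.6 181.7] t 13.25 d_mm [-0.4 -0.3  8.7] dp [-0.0022 -0.0015  0.0433] F [-1.1 -0.3 -0.9] Tq [-0.12  0.07 -0.01] g 0.496 j6 0.617 j1 0.057
```

z dropped to 181.7 and the vertical load vanished (−0.9 N): the slots have met the lugs. Lowering gently.

Emit:
drive_tool(gripper=[0.3,0.3,0.3,0.3,0.3], dp=[[0,0,0.006],[0,0,0.012],[0,0,0.018],[0,0,0.024],[0,0,0.024]], twist=[0,0,0,0,0])

```text
time_s: 13.75
eef_pos: [562.3, 148.5, 176.4]
ee_rot: [-0.0, 0.875, 0.484, -0.0]
force: [1.2, -0.8, -1.5]
grip_width: 0.493
```

Run:
```python
from h import *
go([562,148.4,173])
```

```text
eef [562.3 148.5 176.4] t 13.75 d_mm [-0.3 -0.2  3.4] dp [-0.0013 -0.0009  0.0168] F [ 1.2 -0.8 -1.5] Tq [-0.15 -0.24 -0.08] g 0.493 j6 0.616 j1 0.057
```

Emit:
drive_tool(gripper=[0.3,0.3,0.3,0.3,0.3], dp=[[0,0,0.006],[0,0,0.011],[0,0,0.016],[0,0,0.021],[0,0,0.021]], twist=[0,0,0,0,0])

```text
time_s: 14.25
eef_pos: [562.4, 148.6, 173.0]
ee_rot: [0.0, 0.875, 0.484, 0.0]
force: [-1.0, -1.6, 4.4]
grip_width: 0.493
```

Run:
```python
from h import *
go([562,148.4,173]); cap('side','s11')
q=cv2.imread('pics/s11.png')
cv2.imwrite('pics/crop11.png',cv2.resize(q[130:200,210:280],(560,560),interpolation=2))
```

```text
eef [562.4 148.6 173. ] t 14.25 d_mm [-0.3 -0.3 -0. ] dp [-0.0017 -0.0013 -0.    ] F [-1.  -1.6  4.4] Tq [-0.29  0.19 -0.02] g 0.493 j6 0.616 j1 0.057
```

View pics/crop11.png

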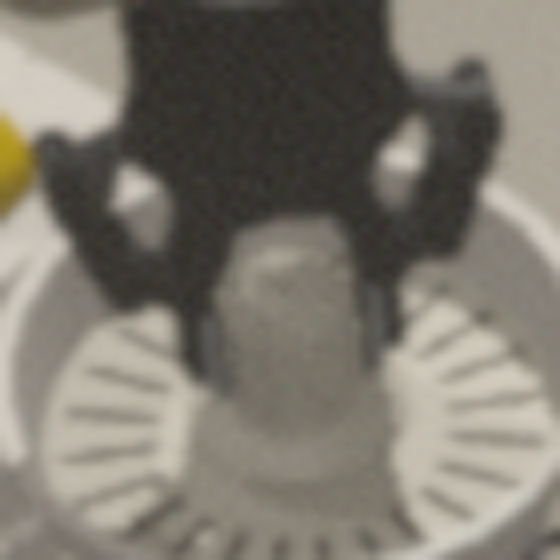

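The contact z went from 182.9 to 173.0, the full 10 mm drop, with light seat contact. The cone sits low in the bowl at crop (290,440). Releasing and retreating.

Emit:
drive_tool(gripper=[0.6,0.8,1,1,1,1,1], dp=[[0,0,-0.003],[0,0,-0.003],[0,0,-0.003],[0,0,-0.003],[0,0,-0.003],[0,0,-0.003],[0,0,-0.003]], twist=[0,0,0,0,0,0,0])

```text
time_s: 15.0
eef_pos: [562.4, 148.6, 173.1]
ee_rot: [-0.0, 0.875, 0.484, 0.0]
force: [0.3, 0.8, 0.6]
grip_width: 1.001
```

Emit:
drive_tool(gripper=[1,1,1,1,1,1,1,1], dp=[[0,0,-0.05],[0,0,-0.12],[0,0,-0.22],[0,0,-0.35],[0,0,-0.5],[0,0,-0.65],[0,0,-0.65],[0,0,-0.65]], twist=[0,0,0,0,0,0,0,0])

```text
time_s: 15.8
eef_pos: [562.3, 148.6, 303.6]
ee_rot: [0.0, 0.875, 0.484, 0.0]
force: [-0.2, -0.1, -0.8]
grip_width: 1.0
```

Run:
```python
from h import *
go([562,148.4,173]); cap('wrist','w12'); cap('side','s12')
q=cv2.imread('pics/s12.png'); w=cv2.imread('pics/w12.png')
cv2.imwrite('pics/crop12.png',np.hstack([cv2.resize(q[130:220,190:290],(400,360),interpolation=2),cv2.resize(w[100:420,100:456],(400,360),interpolation=2)]))
for h in (154,164): print(h,'skirt proj side',proj('s12',[562.2,148,h]),'tip side',proj('s12',[562.2,148,h+66]),'wrist tip',proj('w12',[562.2,148,h+66]))
```

```text
eef [562.3 148.6 303.6] t 15.8 d_mm [ -0.4  -0.3 130.6] dp [-0.0022 -0.0014  0.653 ] F [-0.2 -0.1 -0.8] Tq [-0.02 -0.01  0.02] g 1.0 j6 0.617 j1 0.057
154 skirt proj side [246.74696637 180.8168797 ] tip side [244.69645369 162.18674845] wrist tip [276.63301075 221.86027328]
164 skirt proj side [246.44941428 178.11344139] tip side [244.36701412 159.19359334] wrist tip [276.65684437 226.09513729]
```

View pics/crop12.png

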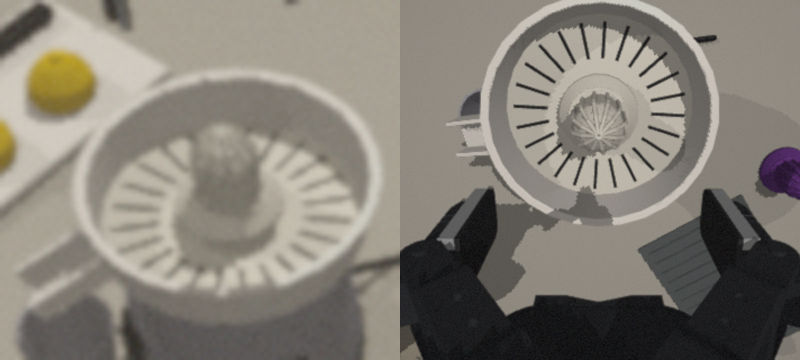

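Side view: cone tip at about (244.5,161). Wrist view: tip at about (278,220). The wrist position matches the home prediction (277,222) rather than the riding one (277,226). The gripper is open and clear, so I'm handing in.

```bash
python3 -c "
from rig import job; print(job.finish_job())"
```

```text
the job is handed in; nothing more can be done
None
```

The small cream cone is on the juicer's drive shaft, seated fully home over the lugs, and released. I handed the job in at about 16 s of the 64 s allowed.

- **Fitting:** I gripped the cone on its ribbed band and lowered it over the shaft. It rode on the lugs with the TCP at z 182.9 mm. I turned it about 97° in steps of about 11° with roughly 8 N of vertical load, until the load vanished and it dropped. I then lowered it to z 173.0 mm, the full 10 mm drop, with about 4 N of contact when it seated.
- **Last checks:** The gripper was open and 130 mm above the cone, with no force on it. In the wrist picture the cone tip was at about (278,220), which fits the home position (predicted row 222) better than the riding one (226). The low-resolution side view put the tip at row 161, between the two predictions (162 and 159), so on its own it only weakly favours home.
- **Disagreement:** The cameras disagreed by 1–2 mm on the shaft axis. A 4 N side force while lowering showed the error, and I corrected it by shifting about 1 mm.
- **Other objects:** I did not touch the large cone, tumbler, lemon halves or the purple look-alike. I did not re-measure their positions at the end.

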